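# Feel along the stones of a brass collar

### The arm

A 6-joint arm with a two-finger parallel gripper is mounted at the origin on the work surface. World frame = base frame: x ahead of the robot, y to its left, z up, the work surface at z = 0. Lengths are in m, angles in rad, forces in N, time in s.
With the tool pointing down it reaches from about 0.375 to 0.9 m from the base axis. Payload 3.1 kg.
Tool frame: the origin (TCP) lies midway between the tips of the shut fingers; the grasp point (between the pads) lies 19 mm behind it; z points along the fingers, y is the line along which they close (so a half turn about z gives the same grasp; the last joint's range is limited). The gripper opens to 87 mm and grips with 3 to 60 N. Pads are 19 mm wide; open, the fingers measure 117 mm over their backs; the gripper's body (75 mm by 190 mm) begins 51 mm behind the grasp point.
Start: joints at [-1.431, 0.527, 1.433, -0, 1.181, -0.178], TCP at [0.196, -0.593, 0.223] pointing down, gripper open.
Joint ranges: [-3.08, 3.08], [-0.75, 2.2], [0.22, 2.44], [-1.43, 4.57], [0, 2.65], [-2.85, 2.85]. Speed limits (rad/s): [2.79, 2.79, 3.14, 3.14, 3.14, 3.14].

### API

Orientations are given as a unit quaternion [x, y, z, w].
In Python, from rig import robot gives the robot as it stands. The module is installed in compiled form; this text tells all that it offers.
- The arm moves only by the tool play_rows, never from a script. Its arguments are lists of equal length, an entry for each row: "gripper": the closure, from -1 (fully open) to 1 (shut); "delta_pos": the shift along the tool's x, y, z in cm, a list of three; "turn": the turn, a rotation vector about the tool's x, y, z in rad, a list of three. A call has 1 to 12 rows; each row is the pose to reach, as a shift and turn from the pose commanded when the call began, along the tool's axes at that moment; what a row does not reach only later rows make up. A row lasts 1/8 s, in which the tool goes at most 62.5 mm and 10.7 degrees, less where a joint would pass 70% of its speed; a pose out of reach is approached as far as the arm can. A call with a gripper value outside its range is refused whole. The fingers move at their own pace and stop on an object; "squeeze" is the grip in N (left out, the last holds). Time passes only in rows, so rows that repeat a pose let the fingers close. It gives the time, the measured TCP pose, the force, the opening and the grip force at its end, in the units of the state.
- robot.get_obs(): the state, without advancing time (a new reading comes with each control period).
- robot.camera(name): name is "side" or "top" or "wrist"; returns a dict with "color" (384x512x3 uint8, red, green, blue), "vfov" (degrees; the focal length in pixels is half the picture's height over the tangent of half this angle, whatever the lens; pixels are square), "cx", "cy" (the principal point, pixels), "R" (3x3) and "t" (3): a world point X has camera coordinates R X + t. Camera axes: x right, y down, z forward; pixel columns grow to the right and rows downward; lengths in m; the calibration is good to about 2 mm. A picture is of the moment at which its call begins. There is no depth.
- robot.hand_in(): hands the job in; it is judged then, once.
The state is a dict: "time": time; "q": joint angles; "joint_velocities": joint speeds; "joint_torque": joint torques, N m; "position": TCP position; "tool_rot": TCP orientation; "ft_force": force on the tool from outside, world axes, zero at the start; "moment": the same for the moment, N m; "grip_width": finger opening in m; "grip_force": force on a finger pad.
Only numpy, scipy, OpenCV 4.12 (cv2) and the standard library are available. Lean on these libraries where they do the work, as an engineer would, in place of code of your own. Each camera call takes 0.05 s, during which the arm holds its last target. There are 200 camera calls.

### The job

Check the stones of the brass collar by touch: with the fingertips, stroke lightly along the row of six blue stones, touching every one in turn from the end beside the red-capped jar to the other end, then draw the fingers clear. Press gently, never bottoming out the sprung plate. Leave the collar lying in its place on the plate, do not lift it, and do not disturb the jars, the dish or the graver.

Things in the scene. Friction and masses are not known exactly. Their poses are not given: they have to be found in the camera images.
- stand: Fixed grey steel base of the inspection stand, 120 x 280 mm (its x by y), 18 mm thick; the black sprung plate of the same outline stands over it. Origin: centre of the underside, on the table; z up. It may stand anywhere ahead of the robot, turned up to about 0.6 rad.
- plate (a joint): Black plate on springs, 120 x 280 mm, top 52 mm above the table at rest. Moves straight down only: 0 at rest, grows as pressed, bottom stop at 0.016 m. It gives from about 2 N of downward push (1.5 to 2.5), then 3.3 mm per further newton (about 7 N at the stop). Steel pins 3.5 mm high keep the collar from sliding.
- collar: Loose brass crescent, 180 g, 24 mm wide, 5 mm thick, lying flat on the plate between stop pins (1.5 mm play). Its middle line is an arc of 140 mm radius about x = -116 mm, y = 0 of its own frame, 0.88 rad to each side of its +x axis (it bulges to +x). Origin at the level of its underside, 52 mm above the table, over the stand's origin; axes like the stand's.
- stone1: Blue domed stone 1 of 6, on the collar's middle line, +0.80 rad from the collar's +x axis about the arc's centre (stone 1 at the +y end, 6 at the -y end; 45 mm apart). 18 mm across, a flat dome 2.5 mm high. Origin: centre of its foot, 57 mm above the table; its top is at 59.5 mm.
- stone2: Blue domed stone 2 of 6, on the collar's middle line, +0.48 rad from the collar's +x axis about the arc's centre (stone 1 at the +y end, 6 at the -y end; 45 mm apart). 18 mm across, a flat dome 2.5 mm high. Origin: centre of its foot, 57 mm above the table; its top is at 59.5 mm.
- stone3: Blue domed stone 3 of 6, on the collar's middle line, +0.16 rad from the collar's +x axis about the arc's centre (stone 1 at the +y end, 6 at the -y end; 45 mm apart). 18 mm across, a flat dome 2.5 mm high. Origin: centre of its foot, 57 mm above the table; its top is at 59.5 mm.
- stone4: Blue domed stone 4 of 6, on the collar's middle line, -0.16 rad from the collar's +x axis about the arc's centre (stone 1 at the +y end, 6 at the -y end; 45 mm apart). 18 mm across, a flat dome 2.5 mm high. Origin: centre of its foot, 57 mm above the table; its top is at 59.5 mm.
- stone5: Blue domed stone 5 of 6, on the collar's middle line, -0.48 rad from the collar's +x axis about the arc's centre (stone 1 at the +y end, 6 at the -y end; 45 mm apart). 18 mm across, a flat dome 2.5 mm high. Origin: centre of its foot, 57 mm above the table; its top is at 59.5 mm.
- stone6: Blue domed stone 6 of 6, on the collar's middle line, -0.80 rad from the collar's +x axis about the arc's centre (stone 1 at the +y end, 6 at the -y end; 45 mm apart). 18 mm across, a flat dome 2.5 mm high. Origin: centre of its foot, 57 mm above the table; its top is at 59.5 mm.
- red_jar: Small jar with a red cap, 40 mm across, 45 mm high, standing loose on the table just beyond one end of the stand, about 180 mm from its centre: it shows at which end to begin. Origin: centre of its underside.
- white_jar: Small jar with a white cap, the same size, beyond the other end of the stand. Origin: centre of its underside.
- dish: Small round steel dish, 70 mm across, 25 mm high, loose on the table beyond the stand (towards the stand's +x). Origin: centre of its underside.
- graver: Graver like a screwdriver, about 140 mm long and 30 mm high at most, loose on the table on the robot's side of the stand. Origin: near its middle, underside.
Not all that is in view belongs to the job. Leave any brown or turquoise look-alike of the red_jar alone.

How it is judged:
By the outcome, as a careful person would: the job done as asked, in the order asked, and still so for the second after the job is handed in, with the robot touching nothing.
It also fails if it takes over 42 s, if anything falls off the work surface, if the arm or the gripper's body presses on something with over 40 N, if the wrist force passes 120 N, or if a joint passes its speed limit or range.

## Working session

There is one attempt and no reset: what is moved stays moved. The work goes in short steps, Python scripts to look and compute and a tool call to move; the robot and the scene stay as the last step left them, time stands still between calls to the robot, and variables do not carry over. Pictures are saved under pics/ and viewed, at most 10 in all, crops included, and the job is handed in when it is done.

Besides the shell and the picture viewer there is one more tool, called after "Call:" by a JSON object that holds its "name" and its "arguments", one argument or row to a line. play_rows: Moves the arm, as the interface text tells. Its arguments: {"type":"object","properties":{"gripper":{"type":"array","items":{"type":"number"}},"delta_pos":{"type":"array","items":{"type":"array","items":{"type":"number"}}},"turn":{"type":"array","items":{"type":"array","items":{"type":"number"}}},"squeeze":{"type":"number"}},"required":["gripper","delta_pos","turn"]}

```bash
mkdir -p pics; python3 - <<'E'
from rig import robot
import cv2,numpy as np
for n in ["top","side"]:
    c=robot.camera(n); cv2.imwrite(f"pics/{n}0.png",c["color"][:,:,::-1])
    np.savez(f"{n}0.npz",**c)
    print(n,c["vfov"],c["cx"],c["cy"],c["R"].tolist(),c["t"])
o=robot.get_obs(); print({k:np.round(v,3) for k,v in o.items()})
a=cv2.imread("pics/top0.png");b=cv2.imread("pics/side0.png")
E
```

```text
top 45.74035389058479 257.3947402521925 193.0203484430575 [[0.014951019568118637, -0.9997144557059908, 0.018640656274601416], [-0.9981283429075172, -0.01602771553303695, -0.05901629791409899], [0.05929821328309456, -0.017723413533124895, -0.9980829637430778]] [-0.01041896  0.61368439  1.02927994]
side 46.99976899578435 259.64792734424543 192.14180254579145 [[-0.6913740287557513, -0.7224756895726919, 0.005552507406984414], [-0.5568209787170563, 0.5279220036981755, -0.6412867967390897], [0.4603828298520924, -0.44646078885806595, -0.767281183132763]] [0.4427187  0.37334829 0.88172136]
{'time': np.float64(0.1), 'q': array([-1.43 ,  0.528,  1.434, -0.   ,  1.181, -0.179]), 'joint_velocities': array([-0.001, -0.001, -0.002,  0.002, -0.   ,  0.002]), 'joint_torque': array([ -0.   , -44.099, -17.715,   0.063,   0.053,  -0.   ]), 'position': array([ 0.196, -0.593,  0.222]), 'tool_rot': array([ 0.987,  0.159,  0.   , -0.001]), 'ft_force': array([ 0.143, -0.178,  0.772]), 'moment': array([-0.003, -0.009,  0.01 ]), 'grip_force': np.float64(0.0), 'grip_width': np.float64(0.087)}
```

View pics/top0.png

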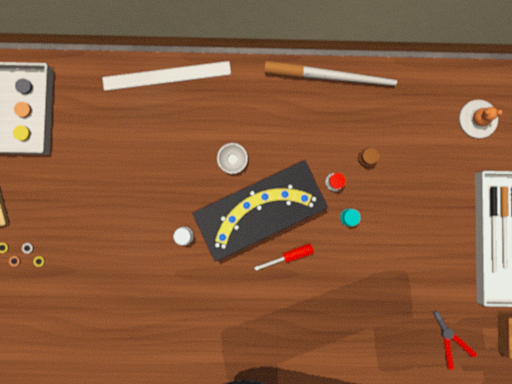

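View pics/side0.png

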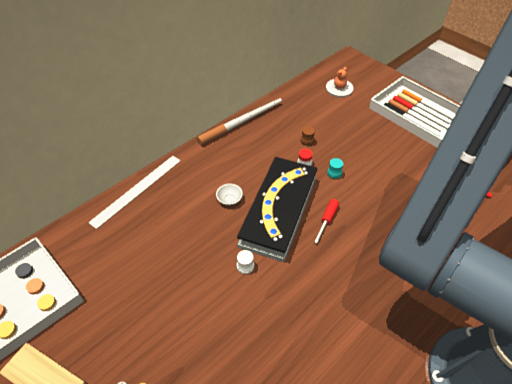

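The top view shows the stand at about (260,210) with the yellow collar and six blue stones. Three jars stand near its right (-y) end: red cap (336,181), brown (370,158) and turquoise (351,217). Only the red one fits "red cap, just beyond the end"; the white jar is at (183,236). I'll confirm with a crop and triangulate the stones.

```bash
cat > h.py <<'E'
import numpy as np,cv2
def load(n): return dict(np.load(n))
def cam(c):
    f=192/np.tan(np.radians(float(c["vfov"]))/2); K=np.array([[f,0,c["cx"]],[0,f,c["cy"]],[0,0,1]])
    return K,c["R"],c["t"]
def ray(c,p):
    K,R,t=cam(c); d=R.T@np.linalg.inv(K)@np.array([p[0],p[1],1]); return -R.T@t,d
def onz(c,p,z):
    o,d=ray(c,p); return o+d*(z-o[2])/d[2]
def proj(c,X):
    K,R,t=cam(c); v=K@(R@X+t); return v[:2]/v[2]
def blobs(c,lo,hi,roi,amin=4,wt=True):
    h=cv2.cvtColor(c["color"],cv2.COLOR_RGB2HSV); m=cv2.inRange(h,np.array(lo),np.array(hi))
    k=np.zeros_like(m);x0,y0,x1,y1=roi;k[y0:y1,x0:x1]=m[y0:y1,x0:x1]
    n,l,s,ce=cv2.connectedComponentsWithStats(k)
    return [(ce[i],s[i,4]) for i in range(1,n) if s[i,4]>=amin]
E
python3 - <<'E'
from h import *
T=load("top0.npz");S=load("side0.npz")
bt=sorted(blobs(T,(100,120,60),(130,255,255),(190,155,335,265)),key=lambda b:-b[0][0])
bs=sorted(blobs(S,(100,120,60),(130,255,255),(235,155,320,260)),key=lambda b:b[0][1])
print([(b[0].round(1).tolist(),int(b[1])) for b in bt]);print([(b[0].round(1).tolist(),int(b[1])) for b in bs])
P=[]
for (a,_),(b,_) in zip(bt,bs):
    o1,d1=ray(T,a);o2,d2=ray(S,b)
    s=np.linalg.lstsq(np.c_[d1,-d2],o2-o1,rcond=None)[0]
    p1=o1+d1*s[0];p2=o2+d2*s[1]; P.append((p1+p2)/2)
    print(((p1+p2)/2).round(4),np.linalg.norm(p1-p2).round(4),onz(T,a,.0585).round(4),onz(S,b,.0585).round(4))
# rigid fit, order is stone 6..1
ang=np.array([-.8,-.48,-.16,.16,.48,.8]); M=np.c_[-.116+.14*np.cos(ang),.14*np.sin(ang)]
for nm,Q in (("tri",np.array(P)[:,:2]),("top",np.array([onz(T,a,.0585)[:2] for a,_ in bt])),("side",np.array([onz(S,a,.0585)[:2] for a,_ in bs]))):
    mc,qc=M.mean(0),Q.mean(0);H=(M-mc).T@(Q-qc);th=np.arctan2(H[0,1]-H[1,0],H[0,0]+H[1,1])
    R=np.array([[np.cos(th),-np.sin(th)],[np.sin(th),np.cos(th)]]);o=qc-R@mc
    print(nm,o.round(4),th.round(4),(Q-(M@R.T+o)).round(4).tolist())
for n,lo,hi,roi in (("red",(0,200,150),(4,255,255),(322,165,348,195)),("white",(0,0,150),(180,60,255),(170,222,197,250))):
    print(n,[(b[0],b[1],onz(T,b[0],.045).round(3)) for b in blobs(T,lo,hi,roi)])
im=T["color"][130:280,160:400,::-1];im2=S["color"][120:280,200:360,::-1]
a=cv2.resize(im,(480,300),interpolation=cv2.INTER_CUBIC);b=cv2.resize(im2,(300,300),interpolation=cv2.INTER_CUBIC)
cv2.imwrite("pics/crop1.png",np.hstack([a,b]))
E
```

```text
[([304.1, 198.0], 26), ([284.5, 193.9], 27), ([264.4, 196.3], 29), ([246.3, 205.0], 26), ([231.6, 218.8], 28), ([222.1, 236.8], 28)]
[([298.0, 171.8], 13), ([283.9, 178.6], 15), ([273.7, 189.1], 15), ([267.8, 201.8], 18), ([267.5, 216.5], 20), ([273.2, 230.9], 21)]
[ 0.6025 -0.1037  0.0569] 0.0011 [ 0.602  -0.1039  0.0585] [ 0.6019 -0.1022  0.0585]
[ 0.6111 -0.0599  0.057 ] 0.0016 [ 0.6104 -0.0603  0.0585] [ 0.6108 -0.0584  0.0585]
[ 0.6049 -0.0156  0.0563] 0.0009 [ 0.6044 -0.0158  0.0585] [ 0.6039 -0.014   0.0585]
[0.585  0.0244 0.0569] 0.0015 [0.5844 0.0239 0.0585] [0.5847 0.0258 0.0585]
[0.5539 0.0562 0.0555] 0.0009 [0.5535 0.0558 0.0585] [0.5527 0.0581 0.0585]
[0.5141 0.0763 0.056 ] 0.001 [0.5138 0.0758 0.0585] [0.5133 0.0779 0.0585]
tri [ 0.575  -0.0055] 0.4569 [[-0.0003, 0.0], [0.0002, -0.0], [0.0001, 0.0001], [-0.0001, 0.0001], [0.0001, 0.0], [-0.0, -0.0002]]
top [ 0.5745 -0.0058] 0.4565 [[-0.0002, 0.0003], [0.0, -0.0], [0.0001, 0.0002], [-0.0002, -0.0001], [0.0002, -0.0], [0.0001, -0.0004]]
side [ 0.5743 -0.0039] 0.4586 [[-0.0003, -0.0001], [0.0005, -0.0001], [-0.0002, 0.0001], [0.0003, -0.0002], [-0.0004, 0.0004], [-0.0, -0.0001]]
red [(array([337.06666667, 180.54444444]), np.int32(180), array([ 0.643, -0.18 ,  0.045]))]
white [(array([181.9034749 , 235.54054054]), np.int32(259), array([0.515, 0.166, 0.045]))]
```

View pics/crop1.png

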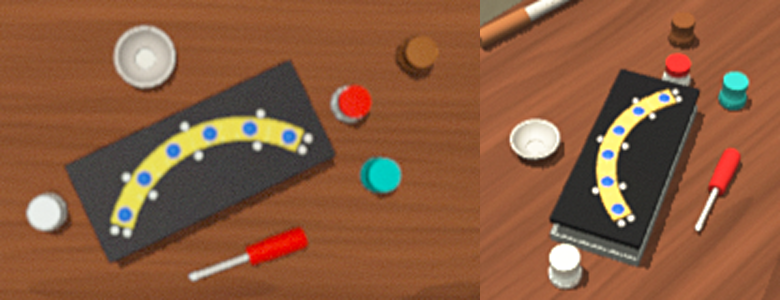

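The crop confirms it. The red-capped jar, with its glass body and red lid, is just off the stand's -y end, about 180 mm from the centre, so the order is stone 6 to stone 1. Triangulated stone heights of 56–57 mm agree with the text to about 2 mm, and the rigid-fit residuals are under 0.5 mm. Next I'll work out the shifts.

```bash
cat > d.py <<'E'
from rig import robot
import numpy as np
from scipy.spatial.transform import Rotation as Ro
def pt(a,z,o=(.5748,-.0052),th=.457,lead=0):
    p=np.array([-.116+.14*np.cos(a),.14*np.sin(a)])+lead*np.array([-np.sin(a),np.cos(a)])
    c,s=np.cos(th),np.sin(th); return np.array([o[0]+c*p[0]-s*p[1],o[1]+s*p[0]+c*p[1],z])
ob=robot.get_obs(); R=Ro.from_quat(ob["tool_rot"]); P=ob["position"]
def d(w): return (R.inv().apply(w-P)*100).round(2).tolist()
E
python3 -c "
from d import *
print(P,ob['tool_rot'],R.as_matrix().round(4).tolist())
print(pt(-.8,.1),d(pt(-.8,.1)))"
```

```text
[ 0.19582385 -0.59284482  0.22166699] [ 9.87317336e-01  1.58756142e-01  3.26672150e-06 -9.82002768e-04] [[0.9496, 0.3135, -0.0003], [0.3135, -0.9496, 0.0019], [0.0003, -0.0019, -1.0]]
[ 0.60254888 -0.10346986  0.1       ] [53.96, -33.7, 12.25]
```

Call:
{"name": "play_rows", "arguments": {
  "gripper": [1,1,1,1,1,1,1,1,1,1,1,1],
  "delta_pos": [
    [4.5,-2.8,0],
    [9,-5.6,0],
    [13.5,-8.4,0],
    [18,-11.2,0],
    [22.5,-14,0],
    [27,-16.8,0],
    [31.5,-19.7,0],
    [36,-22.5,0],
    [40.5,-25.3,0],
    [45,-28.1,0],
    [49.5,-30.9,0],
    [54,-33.7,4]
  ],
  "turn": [
    [0,0,0],
    [0,0,0],
    [0,0,0],
    [0,0,0],
    [0,0,0],
    [0,0,0],
    [0,0,0],
    [0,0,0],
    [0,0,0],
    [0,0,0],
    [0,0,0],
    [0,0,0]
  ]
}}

```text
time: 1.6
position: [0.6047, -0.1059, 0.1872]
tool_rot: [0.987, 0.159, 0.003, 0.002]
ft_force: [0.4, -1.2, -0.2]
grip_width: 0.0004
grip_force: 0.0
```

Call:
{"name": "play_rows", "arguments": {
  "gripper": [1,1,1,1],
  "delta_pos": [
    [0,0,4],
    [0,0,8],
    [0,0,8],
    [0,0,8]
  ],
  "turn": [
    [0,0,0],
    [0,0,0],
    [0,0,0],
    [0,0,0]
  ]
}}

```text
time: 2.1
position: [0.6018, -0.107, 0.1058]
tool_rot: [0.987, 0.159, 0.001, 0.0]
ft_force: [0.1, 0.0, 0.5]
grip_width: 0.0007
grip_force: 0.0
```

```bash
python3 -c "
from d import *
import cv2
print(P,ob['tool_rot'],ob['ft_force'],ob['grip_width'],d(pt(-.8,.0665)))
fr=[]
for n in ('wrist','top','side'):
    c=robot.camera(n); np.savez(n+'1.npz',**c); fr.append(c['color'][:,:,::-1])
from h import *
for n,f in zip(('top','side'),fr[1:]):
    print(n,proj(load(n+'1.npz'),P))
a=cv2.resize(fr[1][130:280,200:360],(400,375),interpolation=2);b=cv2.resize(fr[2][120:280,220:391],(400,375),interpolation=2)
cv2.imwrite('pics/p1.png',np.hstack([a,b]))
"
```

```text
[ 0.6018309  -0.10702101  0.1058248 ] [9.87340928e-01 1.58610640e-01 6.52585809e-04 3.60597100e-04] [0.06586871 0.01026276 0.49838783] 0.0007001641069676943 [0.17, -0.32, 3.93]
top [308.32043671 197.02169685]
side [300.66549951 158.34771321]
```

View pics/p1.png

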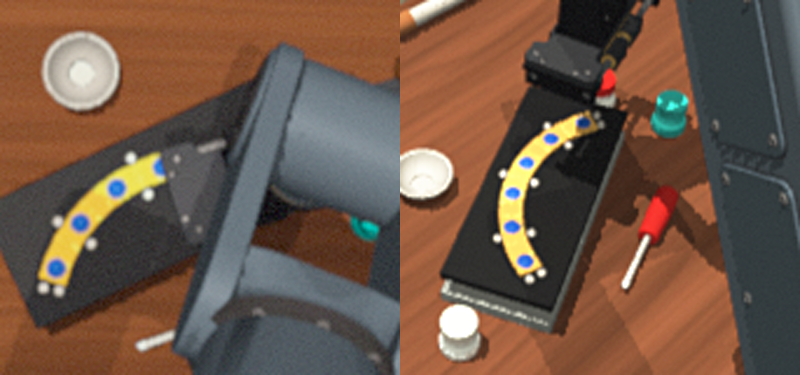

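The wrist sits over stone 6 at the red-jar end; in the right panel the stone is at (583,122) with the fingers above it. Nothing has been disturbed. Next I'll lower partway and let it settle.

Call:
{"name": "play_rows", "arguments": {
  "gripper": [1,1,1,1,1,1],
  "delta_pos": [
    [0,0,1],
    [0,0,2],
    [0,0,3],
    [0,0,3],
    [0,0,3],
    [0,0,3]
  ],
  "turn": [
    [0,0,0],
    [0,0,0],
    [0,0,0],
    [0,0,0],
    [0,0,0],
    [0,0,0]
  ]
}}

```text
time: 3.0
position: [0.6014, -0.1067, 0.0752]
tool_rot: [0.987, 0.159, 0.0, 0.0]
ft_force: [0.7, 0.3, -0.2]
grip_width: 0.0009
grip_force: 0.0
```

```bash
python3 -c "
from d import *
import cv2
from h import *
print(P,ob['tool_rot'],ob['ft_force'],d(pt(-.8,.0595)))
c=robot.camera('wrist'); np.savez('wrist2.npz',**c)
print(proj(load('wrist2.npz'),P),[(proj(load('wrist2.npz'),pt(a,.0595)).round(0)).tolist() for a in (-.8,-.48,-.16)])
cv2.imwrite('pics/w2.png',c['color'][:,:,::-1])
"
```

```text
[ 0.60140017 -0.10668904  0.07515898] [9.87318599e-01 1.58750930e-01 3.11739684e-04 1.68608912e-04] [ 0.70489271  0.29222947 -0.19642433] [0.21, -0.27, 1.57]
[254.55838091 231.77815811] [[251.0, 220.0], [190.0, 189.0], [121.0, 176.0]]
```

View pics/w2.png

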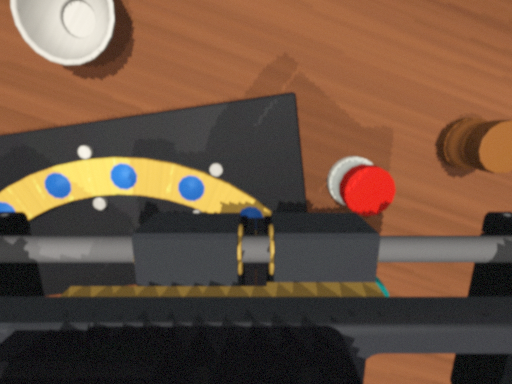

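The wrist view shows the fingertips at (256,235) just over stone 6. Stones 5, 4 and 3 at (191,188), (123,176) and (57,186) match my predictions to 2 px. I'll correct the sideways offset and feel downward.

Call:
{"name": "play_rows", "arguments": {
  "gripper": [1,1,1,1,1],
  "delta_pos": [
    [0.2,-0.27,0.6],
    [0.2,-0.27,1.2],
    [0.2,-0.27,1.4],
    [0.2,-0.27,1.4],
    [0.2,-0.27,1.4]
  ],
  "turn": [
    [0,0,0],
    [0,0,0],
    [0,0,0],
    [0,0,0],
    [0,0,0]
  ]
}}

```text
time: 3.68
position: [0.6022, -0.1035, 0.0609]
tool_rot: [0.987, 0.159, 0.0, 0.0]
ft_force: [0.9, 0.1, 0.2]
grip_width: 0.0005
grip_force: 0.0
```

Call:
{"name": "play_rows", "arguments": {
  "gripper": [1,1,1],
  "delta_pos": [
    [0,0,0.1],
    [0,0,0.2],
    [0,0,0.2]
  ],
  "turn": [
    [0,0,0],
    [0,0,0],
    [0,0,0]
  ]
}}

```text
time: 4.05
position: [0.6024, -0.1035, 0.0592]
tool_rot: [0.987, 0.159, 0.0, 0.0]
ft_force: [-0.7, -0.5, 2.3]
grip_width: 0.0003
grip_force: 1.2
```

Contact at about 59.3 mm with 2.3 N, as expected. I'll press about 2 mm more.

Call:
{"name": "play_rows", "arguments": {
  "gripper": [1,1,1],
  "delta_pos": [
    [0,0,0.1],
    [0,0,0.2],
    [0,0,0.2]
  ],
  "turn": [
    [0,0,0],
    [0,0,0],
    [0,0,0]
  ]
}}

```text
time: 4.42
position: [0.6023, -0.1035, 0.057]
tool_rot: [0.987, 0.159, 0.0, 0.0]
ft_force: [-0.3, -0.3, 3.4]
grip_width: 0.0002
grip_force: 1.5
```

```bash
python3 -c "
from d import *
print(P,ob['ft_force'])
for a in np.linspace(-.8,-.48,9): print(a.round(2),d(pt(a,.0573)))"
```

```text
[ 0.60233766 -0.10347646  0.05698616] [-0.2778014  -0.33665064  3.43381924]
-0.8 [0.02, 0.01, -0.03]
-0.76 [0.36, -0.44, -0.03]
-0.72 [0.67, -0.9, -0.03]
-0.68 [0.97, -1.38, -0.03]
-0.64 [1.25, -1.86, -0.03]
-0.6 [1.51, -2.36, -0.03]
-0.56 [1.75, -2.87, -0.03]
-0.52 [1.97, -3.38, -0.03]
-0.48 [2.17, -3.9, -0.03]
```

Call:
{"name": "play_rows", "arguments": {
  "gripper": [1,1,1,1,1,1,1,1,1,1,1,1],
  "delta_pos": [
    [0.22,-0.29,-0.03],
    [0.45,-0.59,-0.03],
    [0.67,-0.9,-0.03],
    [0.87,-1.22,-0.03],
    [1.06,-1.54,-0.03],
    [1.25,-1.86,-0.03],
    [1.43,-2.19,-0.03],
    [1.59,-2.53,-0.03],
    [1.75,-2.87,-0.03],
    [1.9,-3.21,-0.03],
    [2.04,-3.55,-0.03],
    [2.17,-3.9,-0.03]
  ],
  "turn": [
    [0,0,0],
    [0,0,0],
    [0,0,0],
    [0,0,0],
    [0,0,0],
    [0,0,0],
    [0,0,0],
    [0,0,0],
    [0,0,0],
    [0,0,0],
    [0,0,0],
    [0,0,0]
  ]
}}

```text
time: 5.92
position: [0.6105, -0.0591, 0.0572]
tool_rot: [0.987, 0.159, -0.0, -0.0]
ft_force: [-0.1, -1.8, 3.3]
grip_width: 0.0005
grip_force: 1.5
```

```bash
python3 -c "
from d import *
print(P,ob['ft_force'],d(pt(-.48,.0573)))
for a in np.linspace(-.48,-.16,13): print(a.round(2),d(pt(a,.0573)))"
```

```text
[ 0.61047091 -0.05914425  0.05724825] [-0.11443516 -1.84017851  3.29055737] [0.0, 0.05, -0.01]
-0.48 [0.0, 0.05, -0.01]
-0.45 [0.12, -0.3, -0.01]
-0.43 [0.24, -0.66, -0.0]
-0.4 [0.34, -1.02, -0.0]
-0.37 [0.43, -1.38, -0.0]
-0.35 [0.51, -1.75, -0.0]
-0.32 [0.58, -2.11, -0.0]
-0.29 [0.65, -2.48, -0.0]
-0.27 [0.7, -2.85, -0.0]
-0.24 [0.74, -3.22, -0.0]
-0.21 [0.77, -3.59, -0.0]
-0.19 [0.8, -3.96, -0.0]
-0.16 [0.81, -4.34, -0.0]
```

Call:
{"name": "play_rows", "arguments": {
  "gripper": [1,1,1,1,1,1,1,1,1,1,1,1],
  "delta_pos": [
    [0.12,-0.32,0],
    [0.24,-0.66,0],
    [0.34,-1.02,0],
    [0.43,-1.38,0],
    [0.51,-1.75,0],
    [0.58,-2.11,0],
    [0.65,-2.48,0],
    [0.7,-2.85,0],
    [0.74,-3.22,0],
    [0.77,-3.59,0],
    [0.8,-3.96,0],
    [0.81,-4.34,0]
  ],
  "turn": [
    [0,0,0],
    [0,0,0],
    [0,0,0],
    [0,0,0],
    [0,0,0],
    [0,0,0],
    [0,0,0],
    [0,0,0],
    [0,0,0],
    [0,0,0],
    [0,0,0],
    [0,0,0]
  ]
}}

```text
time: 7.42
position: [0.6047, -0.0155, 0.0573]
tool_rot: [0.987, 0.159, 0.0, -0.0]
ft_force: [0.7, -2.2, 3.6]
grip_width: 0.0005
grip_force: 1.5
```

```bash
python3 -c "
from d import *
print(P,ob['ft_force'],d(pt(-.48,.0573)))
for a in np.linspace(-.16,.16,13): print(a.round(2),d(pt(a,.0573)))"
```

```text
[ 0.60468207 -0.01551462  0.05732086] [ 0.6780924  -2.23923083  3.5697688 ] [-0.81, 4.37, 0.0]
-0.16 [-0.01, -0.01, 0.0]
-0.13 [-0.0, -0.39, 0.0]
-0.11 [-0.01, -0.76, 0.0]
-0.08 [-0.03, -1.13, 0.0]
-0.05 [-0.05, -1.5, 0.0]
-0.03 [-0.09, -1.88, 0.0]
0.0 [-0.14, -2.25, 0.0]
0.03 [-0.19, -2.62, 0.0]
0.05 [-0.26, -2.98, 0.0]
0.08 [-0.34, -3.35, 0.0]
0.11 [-0.42, -3.71, 0.0]
0.13 [-0.52, -4.07, 0.0]
0.16 [-0.62, -4.43, 0.0]
```

Call:
{"name": "play_rows", "arguments": {
  "gripper": [1,1,1,1,1,1,1,1,1,1,1,1],
  "delta_pos": [
    [0,-0.39,0],
    [-0.01,-0.76,0],
    [-0.03,-1.13,0],
    [-0.05,-1.5,0],
    [-0.09,-1.88,0],
    [-0.14,-2.25,0],
    [-0.19,-2.62,0],
    [-0.26,-2.98,0],
    [-0.34,-3.35,0],
    [-0.42,-3.71,0],
    [-0.52,-4.07,0],
    [-0.62,-4.43,0]
  ],
  "turn": [
    [0,0,0],
    [0,0,0],
    [0,0,0],
    [0,0,0],
    [0,0,0],
    [0,0,0],
    [0,0,0],
    [0,0,0],
    [0,0,0],
    [0,0,0],
    [0,0,0],
    [0,0,0]
  ]
}}

```text
time: 8.93
position: [0.5847, 0.0247, 0.0573]
tool_rot: [0.987, 0.159, 0.0, -0.0]
ft_force: [1.6, -1.3, 3.1]
grip_width: 0.0004
grip_force: 1.5
```

```bash
python3 -c "
from d import *
print(P,ob['ft_force'])
for a in np.linspace(.16,.48,13): print(a.round(2),d(pt(a,.0573)))"
```

```text
[0.58471234 0.02465673 0.05726461] [ 1.56186658 -1.28067851  3.05643371]
0.16 [0.02, 0.01, -0.0]
0.19 [-0.1, -0.35, -0.0]
0.21 [-0.22, -0.7, -0.0]
0.24 [-0.36, -1.05, -0.0]
0.27 [-0.5, -1.39, -0.0]
0.29 [-0.65, -1.73, -0.0]
0.32 [-0.81, -2.07, -0.0]
0.35 [-0.98, -2.4, -0.0]
0.37 [-1.16, -2.73, -0.0]
0.4 [-1.35, -3.05, -0.0]
0.43 [-1.54, -3.37, -0.0]
0.45 [-1.75, -3.68, -0.0]
0.48 [-1.96, -3.99, -0.0]
```

Call:
{"name": "play_rows", "arguments": {
  "gripper": [1,1,1,1,1,1,1,1,1,1,1,1],
  "delta_pos": [
    [-0.1,-0.35,0],
    [-0.22,-0.7,0],
    [-0.36,-1.05,0],
    [-0.5,-1.39,0],
    [-0.65,-1.73,0],
    [-0.81,-2.07,0],
    [-0.98,-2.4,0],
    [-1.16,-2.73,0],
    [-1.35,-3.05,0],
    [-1.54,-3.37,0],
    [-1.75,-3.68,0],
    [-1.96,-3.99,0]
  ],
  "turn": [
    [0,0,0],
    [0,0,0],
    [0,0,0],
    [0,0,0],
    [0,0,0],
    [0,0,0],
    [0,0,0],
    [0,0,0],
    [0,0,0],
    [0,0,0],
    [0,0,0],
    [0,0,0]
  ]
}}

```text
time: 10.42
position: [0.5534, 0.0564, 0.0572]
tool_rot: [0.987, 0.159, -0.0, -0.0]
ft_force: [0.9, -1.3, 3.0]
grip_width: 0.0006
grip_force: 1.5
```

```bash
python3 -c "
from d import *
print(P,ob['ft_force'])
for a in np.linspace(.48,.8,13): print(a.round(2),d(pt(a,.0573)))"
```

```text
[0.5533648  0.05637181 0.05721789] [ 0.94376493 -1.34776665  3.01701734]
0.48 [0.03, 0.0, -0.01]
0.51 [-0.2, -0.3, -0.01]
0.53 [-0.42, -0.59, -0.01]
0.56 [-0.66, -0.88, -0.01]
0.59 [-0.9, -1.17, -0.01]
0.61 [-1.16, -1.44, -0.01]
0.64 [-1.41, -1.71, -0.01]
0.67 [-1.68, -1.97, -0.01]
0.69 [-1.95, -2.23, -0.01]
0.72 [-2.23, -2.48, -0.01]
0.75 [-2.52, -2.72, -0.01]
0.77 [-2.81, -2.95, -0.01]
0.8 [-3.11, -3.17, -0.01]
```

Call:
{"name": "play_rows", "arguments": {
  "gripper": [1,1,1,1,1,1,1,1,1,1,1,1],
  "delta_pos": [
    [-0.2,-0.3,0],
    [-0.42,-0.59,0],
    [-0.66,-0.88,0],
    [-0.9,-1.17,0],
    [-1.16,-1.44,0],
    [-1.41,-1.71,0],
    [-1.68,-1.97,0],
    [-1.95,-2.23,0],
    [-2.23,-2.48,0],
    [-2.52,-2.72,0],
    [-2.81,-2.95,0],
    [-3.11,-3.17,0]
  ],
  "turn": [
    [0,0,0],
    [0,0,0],
    [0,0,0],
    [0,0,0],
    [0,0,0],
    [0,0,0],
    [0,0,0],
    [0,0,0],
    [0,0,0],
    [0,0,0],
    [0,0,0],
    [0,0,0]
  ]
}}

```text
time: 11.92
position: [0.5138, 0.0766, 0.0572]
tool_rot: [0.987, 0.159, -0.0, -0.0]
ft_force: [2.1, -1.3, 3.4]
grip_width: 0.0007
grip_force: 1.5
```

Call:
{"name": "play_rows", "arguments": {
  "gripper": [1,1,1,1,1,1,1,1],
  "delta_pos": [
    [0,0,0],
    [0,0,-0.4],
    [0,0,-1],
    [0,0,-3],
    [0,0,-6],
    [0,0,-10],
    [0,0,-10],
    [0,0,-10]
  ],
  "turn": [
    [0,0,0],
    [0,0,0],
    [0,0,0],
    [0,0,0],
    [0,0,0],
    [0,0,0],
    [0,0,0],
    [0,0,0]
  ]
}}

```text
time: 12.92
position: [0.5133, 0.0765, 0.1568]
tool_rot: [0.987, 0.159, -0.001, -0.0]
ft_force: [-0.3, 0.5, -0.3]
grip_width: 0.0004
grip_force: 0.0
```

```bash
python3 -c "
from d import *
import cv2
print(P,ob['ft_force'],ob['joint_velocities'])
a=robot.camera('top')['color'][130:280,160:400,::-1];b=robot.camera('side')['color'][120:280,200:360,::-1]
cv2.imwrite('pics/end.png',np.hstack([cv2.resize(a,(480,300),interpolation=2),cv2.resize(b,(300,300),interpolation=2)]))
"
```

```text
[0.5132909  0.07645914 0.15680185] [-0.26524161  0.51017789 -0.30937184] [-1.18151398e-05  2.34107712e-02  9.92768003e-03  2.19543655e-04
 -3.25837786e-04 -4.30279412e-04]
```

View pics/end.png

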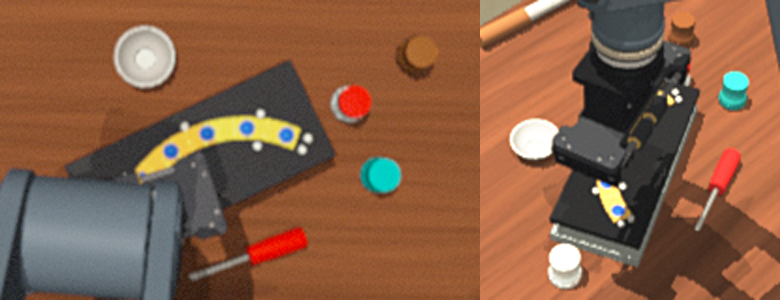

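The fingers are clear. The collar lies between its pins, shifted only within their play, and the jars, dish and graver have not moved. Handing in.

```bash
python3 -c "
from rig import robot
print(robot.hand_in())"
```

```text
the job is handed in; nothing more can be done
None
```

I stroked all six stones in turn from the red-jar end (stone 6 to stone 1), with about 3 N on each stone and the plate pressed only about 2 mm, then drew the fingers clear and handed in at about 13 s.

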